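# Pin the canopy tie rod to its ballast foot

## Robot

A 6-joint arm with a two-finger parallel gripper is mounted at the origin on a cart in front of the work surface, level with it; the furniture and walls round the work are solid. World frame = base frame: x ahead of the robot, y to its left, z up, the work surface at z = 0. Lengths are in m, angles in rad, forces in N, time in s.
With the tool pointing down it reaches from about 0.35 to 0.975 m from the base axis. Payload 7.1 kg.
Tool frame: the origin (TCP) lies where the fingers leave the gripper's body, on its centre line; the fingertips stand 80 mm ahead of it and the grasp point (between the pads) lies 61 mm ahead of it; z points along the fingers, y is the direction in which the jaws open and shut (so a half turn about z gives the same grasp; the last joint's range is limited). The gripper opens to 88 mm and grips with 3 to 60 N. Pads are 20 mm wide; open, the fingers measure 115 mm over their backs; the gripper's body (75 mm by 178 mm) begins 61 mm behind the grasp point.
Start: joints at [1.306, 0.423, 1.63, -0, 1.089, -0.019], TCP at [0.152, 0.606, 0.303] pointing down, gripper open.
Joint ranges: [-3, 3], [-0.9, 2.11], [0.09, 2.58], [-1.31, 4.45], [0.11, 2.69], [-2.54, 2.54]. Speed limits (rad/s): [2.39, 2.39, 3.01, 3.14, 3.14, 3.14].

## Interface

Orientations are given as [roll, pitch, yaw] about the fixed x, y, z axes, in that order (R = Rz(yaw) Ry(pitch) Rx(roll)).
In Python, from cell import state, get_image, camera_params, finish_job gives the robot as it stands. The module is installed in compiled form; this text tells all that it offers.
- The arm moves only by the tool send_rows, never from a script. Its argument "deltas" is a list of rows, each a list of 2 entries, a list of its own where there are three numbers: the shift along the tool's x, y, z in cm, then the turn about the tool's z in rad. In form: [[[tx, ty, tz], roll], ...]. A call has exactly 8 rows; each row shifts and turns the pose as measured when the row begins, along the tool's axes as they then stand; what a row does not reach is not made up. A row lasts 1/8 s, in which the tool goes at most 62.5 mm and 10.7 degrees, less where a joint would pass 70% of its speed; a pose out of reach is approached as far as the arm can. A call with a gripper value outside its range is refused whole. "hand" is the finger opening in cm, from 0 to 8.78, set as the call begins (left out, the last holds). The fingers move at their own pace and stop on an object; "squeeze" is the grip in N (left out, the last holds). Time passes only in rows, so rows that do not move let the fingers close, or fill a call up. It gives the time, the measured TCP pose, the force and the opening at its end, in the units of the state.
- state(): the state, without advancing time (a new reading comes with each control period).
- get_image(name): name is "scene" or "top" or "wrist"; returns (picture, depth): 420x560x3 uint8, red, green, blue; 420x560 float32, m along the optical axis (not along the pixel's ray), 0 where there is no reading.
- camera_params(name): a dict with "camera_matrix" (3x3 intrinsics, pixels), "dist_coeffs" ([k1, k2, p1, p2, k3] as OpenCV has them; the pictures are not rectified), "R" (3x3) and "t" (3): a world point X has camera coordinates R X + t; the wrist camera has in their place "tool_from_camera" (4x4, takes a point from camera to tool coordinates, whose origin is the TCP and whose axes are the flange's). Camera axes: x right, y down, z forward; pixel columns grow to the right and rows downward; lengths in m; the calibration is good to about 2 mm. A picture is of the moment at which its call begins: read the wrist's pose just before it. camera_params takes no time and is no camera call.
- finish_job(): hands the job in, once; it reports no verdict.
The state is a dict: "t": time; "q": joint angles; "dq": joint speeds; "tau": joint torques, N m; "ee_pos": TCP position; "tcp_rot": TCP orientation; "force": force on the tool from outside, world axes, zero at the start; "wrist_torque": the same for the moment, N m; "finger_gap": opening from 0.0 (shut) to 1.0 (fully open).
Only numpy, scipy, OpenCV 4.12 (cv2) and the standard library are available. Lean on these libraries where they do the work, as an engineer would, in place of code of your own. Each camera call takes 0.05 s, during which the arm holds its last target.

## Task

The tie rod of the stall canopy already lies with its ring eye between the two ears of one of the two steel ballast feet. Take the long pin out of the wooden pin block and pass it down through the upper ear, the rod's eye and the lower ear of that foot until its collar sits flat on the upper ear, then let go. Leave the short pin standing in the block, and keep the rod lying in its foot.

Things in the scene. Friction and masses are not known exactly. Their poses are not given: they have to be found in the camera images.
- long_pin: Steel pin upright in an 18 mm hole (30 deep) of a wooden block 140x60x45 mm; stands 30 mm higher than the other pin. Origin at its point (15 mm above the table at first), z up to the head. Shank 16 mm thick, 60 long, last 10 mm taper to 6; then a collar 46 mm wide, 6 thick; then a round grip 20 mm wide, 66 to 106 mm above the origin. About 0.2 kg. Must rise 30 mm to leave the block.
- short_pin: The wrong pin, in the block's other hole 80 mm away: same collar and grip, but a shank only 28 mm long, too short for the lower ear. Its collar rests on the block and its grip ends 91 mm above the table. Origin at its point, z up to the head.
- foot: Fixed steel foot that holds the rod (a twin foot is empty): dark plate 175x100x14 mm with two level rounded ears 60 mm wide, one above the other, and a cradle. Origin on the table, on the upright axis of the two 28 mm ear holes; z up, x towards the cradle 85 mm away. Lower ear 44-54 mm high, upper 76-86 mm, nothing higher. With the collar on the upper ear, the long pin's point is at 26 mm.
- tie_rod: Loose steel rod 14 mm thick with a flat ring eye (52 mm outside, 28 mm hole, 16 mm thick) lying on the lower ear, its hole within about 4 mm of the ear holes' axis; the other end lies in the cradle. Origin at the centre of the eye's underside, 54 mm above the table; x along the rod away from the eye, z up. The pin's taper can push it a few mm.

How it is judged:
At the end, for the whole second after the job is handed in: Long pin at rest through both ears and the eye: point within 12 mm of the hole axis and eye centre and 20-30 mm above the table, tilt under 10 deg. Rod's eye between the ears, rod level within 10 deg, in line with the foot within 11 deg. Short pin moved under 30 mm, tilt under 14 deg (horizontal distance between long_pin and foot below 0.012 m and z of long_pin in the frame of foot between 0.02 and 0.03 m and angle between each of long_pin, tie_rod's own z axis and vertical below 0.17 rad and horizontal distance between long_pin and tie_rod below 0.012 m and z of tie_rod in the frame of foot between 0.048 and 0.064 m and angle between the x axis of tie_rod and the x axis of foot, either way round below 0.2 rad and linear speed of long_pin below 0.02 m/s and distance of short_pin from where it was at the start of the episode below 0.03 m and angle between short_pin's own z axis and vertical below 0.25 rad); the robot touches nothing.
It fails at once if the short pin is pulled out of the block or moved by more than 30 mm (distance of short_pin from where it was at the start of the episode above 0.03 m).
It also fails if it takes over 35 s, if anything falls off the work surface, if the arm or the gripper's body presses on something with over 40 N, if the wrist force passes 120 N, or if a joint passes its speed limit or range.

## Working session

There is one attempt and no reset: what is moved stays moved. The work goes in short steps, Python scripts to look and compute and a tool call to move; the robot and the scene stay as the last step left them, time stands still between calls to the robot, and variables do not carry over. Pictures are saved under pics/ and viewed, and the job is handed in when it is done.

Besides the shell and the picture viewer there is one more tool, called after ">>>" as name(argument=value, ...) on one line, values as JSON. send_rows: Moves the arm, as the interface text tells. Its arguments: {"type":"object","properties":{"deltas":{"type":"array"},"hand":{"type":"number"},"squeeze":{"type":"number"}},"required":["deltas"]}

```bash
mkdir -p pics; cat > h.py <<'E'
import numpy as np, cv2
from cell import state,get_image,camera_params,finish_job
def grab(n,f):
    s=state(); im,d=get_image(n); cv2.imwrite('pics/'+f+'.png',im[:,:,::-1]); np.savez('pics/'+f+'.npz',im=im,d=d,pos=s['ee_pos'],rot=s['tcp_rot']); return im,d,s
E
python3 - <<'E'
from h import *
print(state())
for n in ('scene','top','wrist'):
    im,d,s=grab(n,n+'0'); p=camera_params(n); print(n,{k:np.round(v,4).tolist() for k,v in p.items()})
E
```

```text
{'t': 0.0, 'q': array([ 1.30599072e+00,  4.23867163e-01,  1.63069884e+00,  3.37201375e-06,
        1.08859135e+00, -1.90267799e-02]), 'dq': array([ 1.90247062e-04, -1.12760852e-03, -6.49742093e-04,  1.75899508e-04,
       -6.67073611e-05,  1.83510225e-04]), 'tau': array([-2.90247037e-03, -5.44613600e+01, -2.73660654e+01,  6.42358046e-02,
        2.29083037e-02, -1.31697775e-04]), 'ee_pos': array([0.15194547, 0.60579569, 0.30188169]), 'tcp_rot': array([-3.14002830e+00, -3.27537978e-05,  2.89581224e+00]), 'force': array([1.00318575, 0.66934517, 0.03179067]), 'wrist_torque': array([0.06870118, 0.01302133, 0.04943241]), 'finger_gap': 0.9981989465501216}
scene {'camera_matrix': [[402.646, 0.0, 273.1635], [0.0, 402.646, 208.7131], [0.0, 0.0, 1.0]], 'dist_coeffs': [0.0243, 0.0, 0.0, 0.0, 0.0], 'R': [[0.642, -0.7665, 0.0174], [-0.3105, -0.2807, -0.9082], [0.701, 0.5776, -0.4182]], 't': [-0.366, 0.1819, 0.6797]}
top {'camera_matrix': [[518.8088, 0.0, 281.8176], [0.0, 518.8088, 215.5046], [0.0, 0.0, 1.0]], 'dist_coeffs': [-0.1787, 0.0, 0.0, 0.0, 0.0], 'R': [[0.015, -0.9999, 0.0065], [-0.9943, -0.0156, -0.1056], [0.1056, -0.0049, -0.9944]], 't': [-0.0813, 0.491, 1.0133]}
wrist {'camera_matrix': [[309.5913, 0.0, 278.1806], [0.0, 309.5913, 209.0627], [0.0, 0.0, 1.0]], 'dist_coeffs': [0.0049, 0.0, 0.0, 0.0, 0.0], 'tool_from_camera': [[0.0001, -0.9532, -0.3022, 0.0817], [1.0, 0.0001, 0.0001, -0.0003], [-0.0, -0.3022, 0.9532, -0.0823], [0.0, 0.0, 0.0, 1.0]]}
```

View pics/scene0.png

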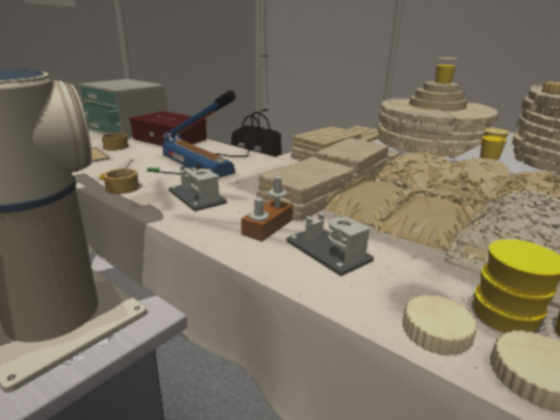

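View pics/top0.png

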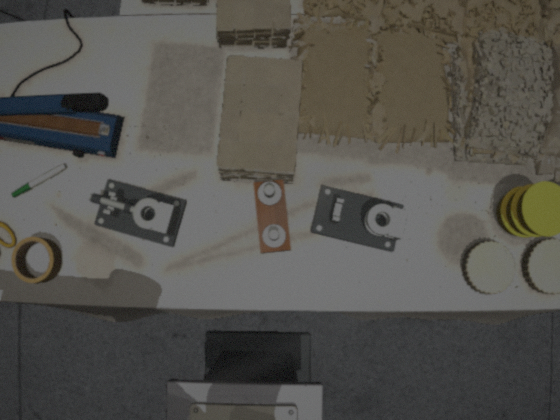

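View pics/wrist0.png

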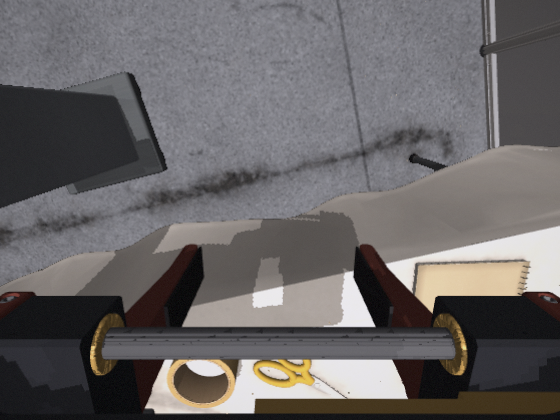

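```bash
python3 - <<'E'
import cv2
a=cv2.imread('pics/top0.png')[165:260,80:420]; cv2.imwrite('pics/topc.png',cv2.convertScaleAbs(cv2.resize(a,None,fx=2.35,fy=2.35,interpolation=3),alpha=1.6))
a=cv2.imread('pics/scene0.png')[150:270,160:380]; cv2.imwrite('pics/scc.png',cv2.resize(a,None,fx=3.6,fy=3.6,interpolation=3))
E
```

```text
(no output)
```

View pics/topc.png

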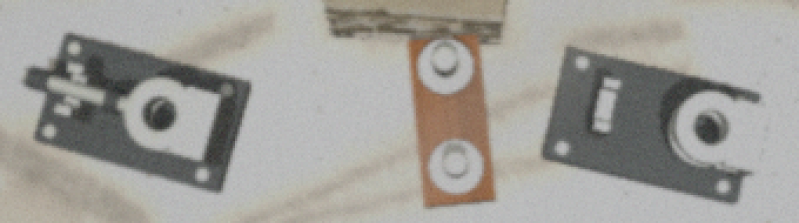

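View pics/scc.png

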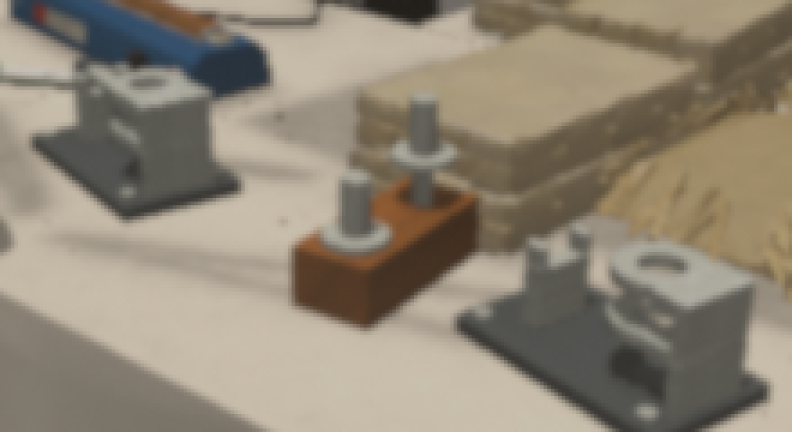

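```bash
cat >> h.py <<'E'
from scipy.spatial.transform import Rotation as Ro
def ray(n,uv,pos=None,rot=None):
    p=camera_params(n); u=cv2.undistortPoints(np.array([[uv]],float),p['camera_matrix'],p['dist_coeffs'])[0,0]; v=np.array([u[0],u[1],1])
    if 'R' in p: R=np.array(p['R']); return -R.T@p['t'], R.T@v
    T=np.array(p['tool_from_camera']); R=Ro.from_euler('xyz',rot).as_matrix()
    return np.array(pos)+R@T[:3,3], R@T[:3,:3]@v
def atz(n,uv,z,pos=None,rot=None):
    o,d=ray(n,uv,pos,rot); return o+d*(z-o[2])/d[2]
def cloud(n,f):
    z=np.load('pics/'+f+'.npz'); d=z['d']; p=camera_params(n); H,W=d.shape
    vv,uu=np.mgrid[:H,:W]; g=cv2.undistortPoints(np.stack([uu,vv],-1).reshape(-1,1,2).astype(float),p['camera_matrix'],p['dist_coeffs']).reshape(H,W,2)
    c=np.dstack([g,np.ones((H,W))])*d[...,None]
    if 'R' in p: return (c-np.array(p['t']))@np.array(p['R'])
    T=np.array(p['tool_from_camera']); R=Ro.from_euler('xyz',z['rot']).as_matrix()
    return (c@T[:3,:3].T+T[:3,3])@R.T+z['pos']
E
python3 - <<'E'
from h import *
f=lambda x,y:(80+x/2.35-.3,165+y/2.35-.3)
for n,c,z in [('long head',(445,57),.121),('long collar',(444,68),.081),('short head',(456,159),.091),('short collar',(456,167),.051),('hole',(159,114),.086),('cradle rod end',(27,77),.065),('rod cradle',(72,88),.065),('Lholes',(75,46),.014),('b',(227,90),.014),('c',(49,131),.014),('d',(202,175),.014),('E hole',(710,126),.086)]:
    print(n,np.round(f(*c),1),atz('top',f(*c),z).round(4))
C=cloud('top','top0')
for n,(u,v) in {'longhead':(269,190),'short':(274,232),'slab':(258,120),'slabedge':(258,170),'ear':(160,220),'table':(200,230)}.items(): print(n,C[v,u].round(4))
E
```

```text
long head [269.1 189. ] [ 0.5306 -0.0492  0.121 ]
long collar [268.6 193.6] [ 0.5279 -0.0478  0.081 ]
short head [273.7 232.4] [ 0.4533 -0.0588  0.091 ]
short collar [273.7 235.8] [ 0.4496 -0.0585  0.051 ]
hole [147.4 213.2] [0.4862 0.1832 0.086 ]
cradle rod end [ 91.2 197.5] [0.5181 0.3047 0.065 ]
rod cradle [110.3 202.1] [0.5092 0.2646 0.065 ]
Lholes [111.6 184.3] [0.5532 0.281  0.014 ]
b [176.3 203. ] [0.5158 0.1424 0.014 ]
c [100.6 220.4] [0.4773 0.3008 0.014 ]
d [165.7 239.2] [0.4414 0.1617 0.014 ]
E hole [381.8 218.3] [ 0.4834 -0.2638  0.086 ]
longhead [ 0.5283 -0.0492  0.1237]
short [ 0.454  -0.0593  0.0911]
slab [ 0.6708 -0.0246  0.0875]
slabedge [ 0.5715 -0.0269  0.0909]
ear [0.4734 0.1577 0.0876]
table [0.4622 0.0935 0.0023]
```

>>> send_rows(deltas=[[[0, 0, 0], -0.123], [[0, 0, 0], -0.123], [[-2.7, -4.7, 0], 0], [[-2.7, -4.7, 0], 0], [[-2.7, -4.7, 0], 0], [[-2.7, -4.7, 0], 0], [[-2.7, -4.7, 0], 0], [[-2.7, -4.7, 0], 0]], hand=6, squeeze=40)

```text
t: 1.15
ee_pos: [0.319, 0.3197, 0.3006]
tcp_rot: [-3.139, -0.0, -3.126]
force: [-1.3, -0.0, 0.3]
finger_gap: 0.687
```

>>> send_rows(deltas=[[[-2.9, -5.1, 0], 0], [[-2.9, -5.1, 0], 0], [[-2.9, -5.1, 0], 0], [[-2.9, -5.1, 0.5], 0], [[-2.9, -5.1, 1], 0], [[-2.9, -5.1, 1], 0], [[-2.9, -5.1, 0.5], 0], [[0, 0, 0], 0]])

```text
t: 2.15
ee_pos: [0.5342, -0.0497, 0.2711]
tcp_rot: [-3.141, 0.004, -3.13]
force: [-0.8, -1.0, -0.6]
finger_gap: 0.684
```

```bash
python3 - <<'E'
from h import *
im,d,s=grab('wrist','w1'); print(s['ee_pos'],s['tcp_rot'])
E
```

```text
[ 0.53423791 -0.04973661  0.27111828] [-3.14058465  0.00390715 -3.13014465]
```

View pics/w1.png

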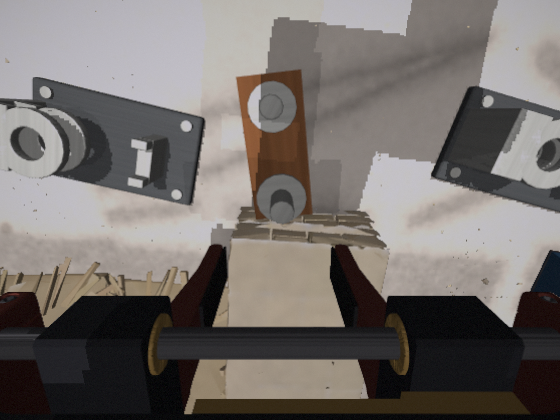

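```bash
python3 - <<'E'
from h import *
a=cv2.imread('pics/w1.png')[160:280,200:360]; cv2.imwrite('pics/w1c.png',cv2.resize(a,None,fx=5,fy=5,interpolation=3))
C=cloud('wrist','w1')
np.set_printoptions(suppress=True)
for u in (250,282,310):
  print(u,[(v,)+tuple(C[v,u].round(3)) for v in range(180,262,5)])
E
```

```text
250 [(180, np.float64(0.53), np.float64(-0.083), np.float64(0.001)), (185, np.float64(0.536), np.float64(-0.084), np.float64(0.0)), (190, np.float64(0.542), np.float64(-0.084), np.float64(0.002)), (195, np.float64(0.548), np.float64(-0.084), np.float64(0.001)), (200, np.float64(0.554), np.float64(-0.084), np.float64(0.002)), (205, np.float64(0.56), np.float64(-0.084), np.float64(0.002)), (210, np.float64(0.56), np.float64(-0.082), np.float64(0.021)), (215, np.float64(0.563), np.float64(-0.081), np.float64(0.031)), (220, np.float64(0.565), np.float64(-0.08), np.float64(0.042)), (225, np.float64(0.565), np.float64(-0.079), np.float64(0.056)), (230, np.float64(0.56), np.float64(-0.077), np.float64(0.082)), (235, np.float64(0.565), np.float64(-0.077), np.float64(0.083)), (240, np.float64(0.568), np.float64(-0.076), np.float64(0.089)), (245, np.float64(0.573), np.float64(-0.077), np.float64(0.088)), (250, np.float64(0.578), np.float64(-0.077), np.float64(0.089)), (255, np.float64(0.583), np.float64(-0.077), np.float64(0.089)), (260, np.float64(0.588), np.float64(-0.077), np.float64(0.088)
[... 1509 characters left out ...]
loat64(0.552), np.float64(-0.017), np.float64(0.045)), (215, np.float64(0.57), np.float64(-0.013), np.float64(0.009)), (220, np.float64(0.571), np.float64(-0.014), np.float64(0.023)), (225, np.float64(0.567), np.float64(-0.017), np.float64(0.048)), (230, np.float64(0.574), np.float64(-0.016), np.float64(0.046)), (235, np.float64(0.574), np.float64(-0.018), np.float64(0.059)), (240, np.float64(0.577), np.float64(-0.018), np.float64(0.066)), (245, np.float64(0.572), np.float64(-0.021), np.float64(0.088)), (250, np.float64(0.577), np.float64(-0.02), np.float64(0.088)), (255, np.float64(0.583), np.float64(-0.02), np.float64(0.088)), (260, np.float64(0.587), np.float64(-0.02), np.float64(0.089))]
```

View pics/w1c.png

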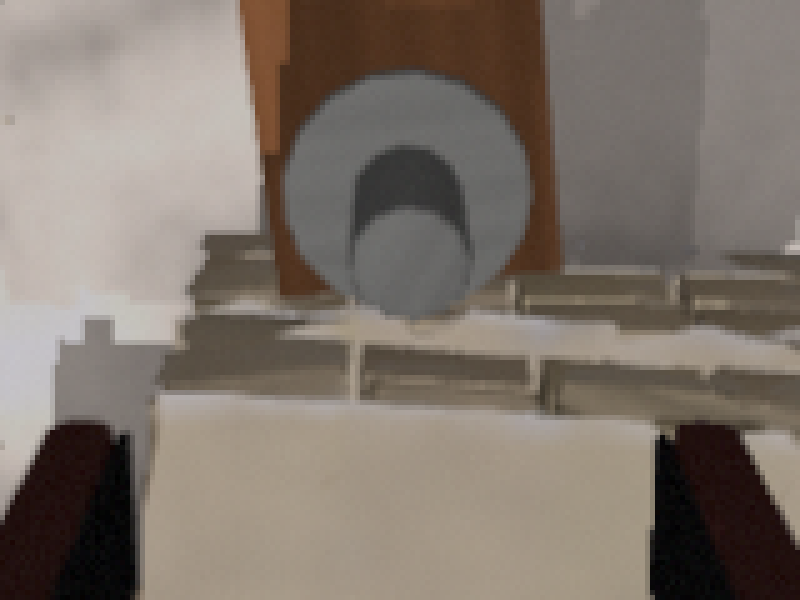

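>>> send_rows(deltas=[[[0.5, 0.2, 0], 0], [[0, 0, 2], 0], [[0, 0, 2], 0], [[0, 0, 2], 0], [[0, 0, 2], 0], [[0, 0, 1.5], 0], [[0, 0, 1], 0], [[0, 0, 0], 0]])

```text
t: 3.2
ee_pos: [0.5222, -0.0359, 0.1651]
tcp_rot: [3.141, 0.002, -3.116]
force: [-0.2, -0.4, -0.3]
finger_gap: 0.684
```

```bash
python3 - <<'E'
from h import *
im,d,s=grab('wrist','w2'); print(s['ee_pos'],s['tcp_rot'],s['force'])
E
```

```text
[ 0.5222388  -0.03594197  0.16507809] [ 3.14082524e+00  1.78613627e-03 -3.11647435e+00] [-0.18442095 -0.44528046 -0.33446683]
```

View pics/w2.png

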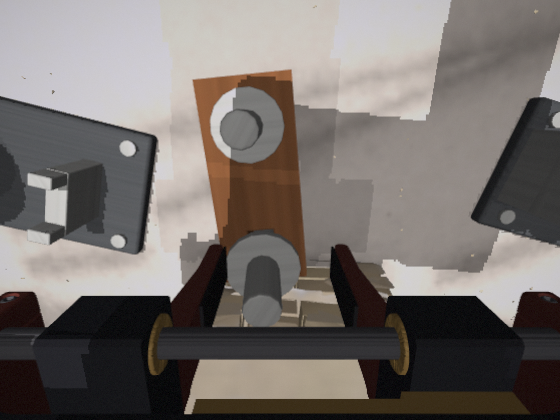

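>>> send_rows(deltas=[[[-0.7, -1.2, 0], 0.02], [[0, 0, 0], 0], [[0, 0, 0], 0], [[0, 0, 0], 0], [[0, 0, 0], 0], [[0, 0, 0], 0], [[0, 0, 0], 0], [[0, 0, 0], 0]])

```text
t: 4.25
ee_pos: [0.5313, -0.0492, 0.1672]
tcp_rot: [3.141, 0.006, -3.139]
force: [0.1, -1.0, -0.4]
finger_gap: 0.683
```

>>> send_rows(deltas=[[[0.2, 0.1, 0], 0], [[0, 0, 0], 0], [[0, 0, 0], 0], [[0, 0, 0], 0], [[0, 0, 0], 0], [[0, 0, 0], 0], [[0, 0, 0], 0], [[0, 0, 0], 0]], hand=1, squeeze=40)

```text
t: 5.25
ee_pos: [0.5291, -0.048, 0.1671]
tcp_rot: [3.141, 0.005, -3.139]
force: [0.3, -1.5, 0.1]
finger_gap: 0.221
```

```bash
python3 - <<'E'
from h import *
im,d,s=grab('wrist','w3'); print(s)
E
```

```text
{'t': 5.25, 'q': array([-1.13427394e-01,  4.88389657e-01,  1.92287308e+00,  1.62874173e-03,
        7.25065557e-01, -1.68825897e+00]), 'dq': array([ 0.00010217,  0.00022354, -0.0003916 ,  0.00073014, -0.0006419 ,
       -0.0031411 ]), 'tau': array([-5.70414390e-02, -4.93340063e+01, -1.84827483e+01, -3.91915091e-02,
        2.63567443e-02, -2.87252249e-05]), 'ee_pos': array([ 0.52913008, -0.04804995,  0.16709725]), 'tcp_rot': array([ 3.14113044,  0.00535476, -3.13877484]), 'force': array([ 0.26313462, -1.45332081,  0.12909215]), 'wrist_torque': array([ 0.05435702, -0.0313375 , -0.01683016]), 'finger_gap': 0.2206956784832002}
```

View pics/w3.png

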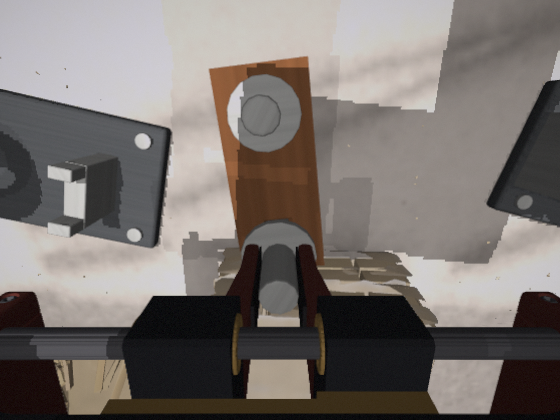

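>>> send_rows(deltas=[[[0, 0, -0.4], 0], [[0, 0, -0.5], 0], [[0, 0, -0.5], 0], [[0, 0, -0.5], 0], [[0, 0, -0.5], 0], [[0, 0, -0.5], 0], [[0, 0, -0.5], 0], [[0, 0, -0.5], 0]])

```text
t: 6.3
ee_pos: [0.5283, -0.048, 0.2084]
tcp_rot: [3.141, 0.004, -3.139]
force: [0.3, -0.7, -1.9]
finger_gap: 0.226
```

>>> send_rows(deltas=[[[0, 0, -2], 0], [[0, 0, -2], 0], [[0, 0, -2], 0], [[0, 4, -0.5], 0], [[0, 4, 0], 0], [[0, 4, 0], 0], [[0, 3, 0], 0], [[0, 0, 0], 0]])

```text
t: 7.3
ee_pos: [0.5278, 0.1056, 0.2779]
tcp_rot: [3.141, 0.006, -3.141]
force: [-1.1, -0.3, -2.0]
finger_gap: 0.219
```

>>> send_rows(deltas=[[[0, 0, 0], 0], [[0, 0, 0], 0], [[0, 0, 0], 0], [[0, 0, 0], 0], [[0, 0, 0], 0], [[0, 0, 0], 0], [[0, 0, 0], 0], [[0, 0, 0], 0]])

```text
t: 8.3
ee_pos: [0.5277, 0.1025, 0.2778]
tcp_rot: [-3.142, 0.005, 3.14]
force: [-0.7, -0.2, -2.2]
finger_gap: 0.222
```

```bash
python3 - <<'E'
from h import *
im,d,s=grab('wrist','w4'); print(s['ee_pos'],s['tcp_rot'],s['force'],abs(s['dq']).max())
grab('scene','s4')
E
```

```text
[0.52766482 0.10252655 0.27777127] [-3.14156971  0.00510934  3.13952635] [-0.6892432  -0.21379121 -2.18820993] 0.001607192853480272
```

View pics/w4.png

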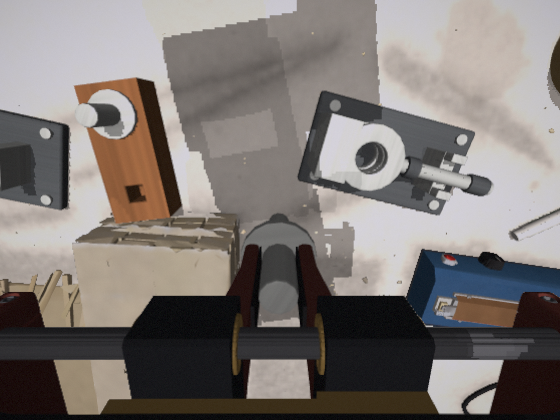

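View pics/s4.png

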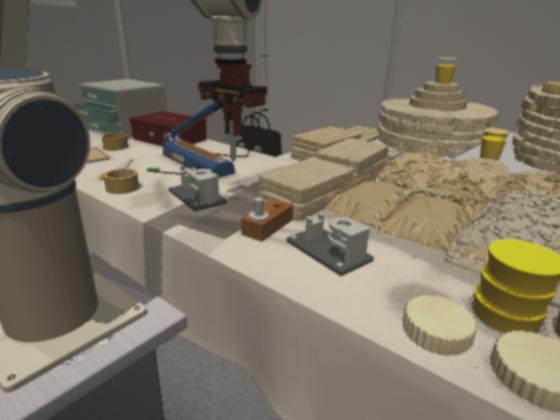

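```bash
python3 - <<'E'
from h import *
a=cv2.imread('pics/w4.png')[100:220,310:470]; cv2.imwrite('pics/w4c.png',cv2.resize(a,None,fx=5,fy=5,interpolation=3))
a=cv2.imread('pics/w4.png')[200:330,230:330]; cv2.imwrite('pics/w4p.png',cv2.resize(a,None,fx=4.5,fy=4.5,interpolation=3))
E
```

```text
(no output)
```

View pics/w4c.png

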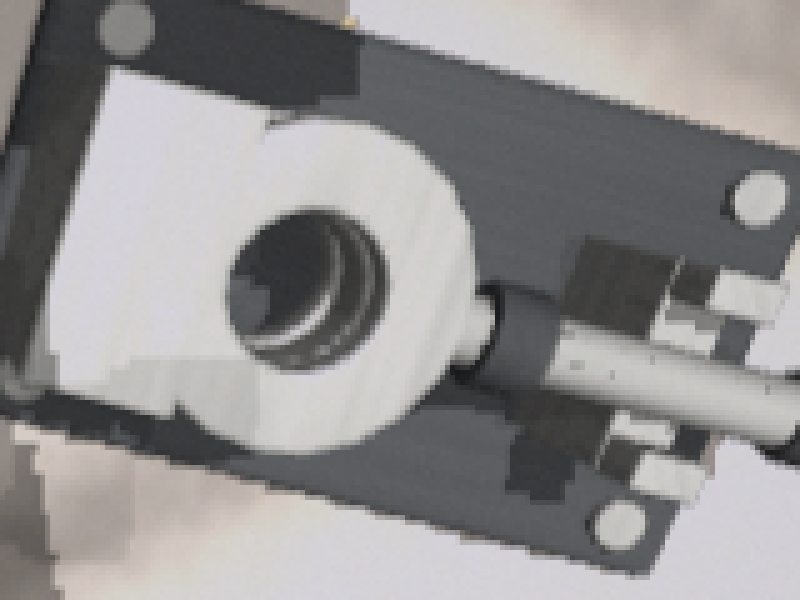

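View pics/w4p.png

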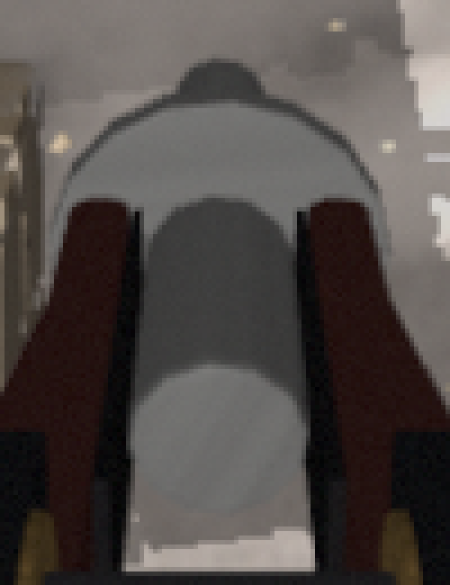

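```bash
python3 - <<'E'
from h import *
z=np.load('pics/w4.npz'); P=z['pos'];Rr=z['rot']
g=lambda x,y:(310+x/5-.4,100+y/5-.4)
print('hole',atz('wrist',g(308,289),.086,P,Rr))
for c in ((127,27),(760,198),(620,525)): print('bolt',atz('wrist',g(*c),.014,P,Rr))
print('head',atz('wrist',(278.6,297),P[2]-.046,P,Rr), 'tcp',P)
C=cloud('wrist','w4')
for uv in ((345,160),(372,135),(380,182),(395,160),(375,185)): print('ear',C[uv[1],uv[0]].round(4))
print('pin collar',C[235,279].round(4),'tip',C[216,279].round(4))
# eye seen through: arcs
for c in ((372,285),(360,310),(345,260),(300,350)): print('in',C[int(g(*c)[1]),int(g(*c)[0])].round(4))
E
```

```text
hole [0.48609892 0.18381229 0.086     ]
bolt [0.44145266 0.16205052 0.014     ]
bolt [0.47725112 0.30207974 0.014     ]
bolt [0.55187031 0.28299248 0.014     ]
head [0.53086033 0.10201068 0.23177127] tcp [0.52766482 0.10252655 0.27777127]
ear [0.4882 0.1608 0.0866]
ear [0.4668 0.1827 0.0862]
ear [0.5083 0.1938 0.0857]
ear [0.4883 0.2048 0.0867]
ear [0.5109 0.1893 0.0865]
pin collar [0.5154 0.1023 0.1923] tip [0.5204 0.1024 0.1439]
in [0.4873 0.2005 0.0696]
in [0.4921 0.1986 0.0684]
in [0.4842 0.1984 0.0572]
in [0.5011 0.1903 0.0605]
```

>>> send_rows(deltas=[[[1.0, 2.0, 0], 0], [[1.0, 2.0, 0], 0], [[1.0, 2.0, 0], 0], [[1.0, 2, 0], 0], [[0, 0, 0], 0], [[0, 0, 0], 0], [[0, 0, 0], 0], [[0, 0, 0], 0]])

```text
t: 9.4
ee_pos: [0.4879, 0.1835, 0.2778]
tcp_rot: [-3.141, 0.006, 3.138]
force: [0.5, 0.1, -1.8]
finger_gap: 0.224
```

>>> send_rows(deltas=[[[0.2, 0, 0], 0], [[0, 0, 0], 0], [[0, 0, 0.6], 0], [[0, 0, 0.6], 0], [[0, 0, 0.6], 0], [[0, 0, 0], 0], [[0, 0, 0], 0], [[0, 0, 0], 0]])

```text
t: 10.4
ee_pos: [0.486, 0.1829, 0.258]
tcp_rot: [-3.141, 0.006, 3.137]
force: [-0.1, -0.1, -2.6]
finger_gap: 0.218
```

```bash
python3 - <<'E'
from h import *
im,d,s=grab('wrist','w5'); print(s['ee_pos'],s['tcp_rot'],s['force'],abs(s['dq']).max())
im,d,s=grab('scene','s5');im2,_,_=grab('top','t5')
a=cv2.imread('pics/w5.png')[170:330,190:370]
b=cv2.imread('pics/s5.png')[130:220,150:270]
cv2.imwrite('pics/w5c.png',np.hstack([cv2.resize(a,(450,400),interpolation=3)]))
cv2.imwrite('pics/s5c.png',cv2.resize(b,(720,540),interpolation=3))
E
```

```text
[0.48596199 0.18289013 0.25803942] [-3.14097377  0.00554692  3.13724615] [-0.12544076 -0.09235705 -2.56330363] 0.0020932771513931313
```

View pics/w5c.png

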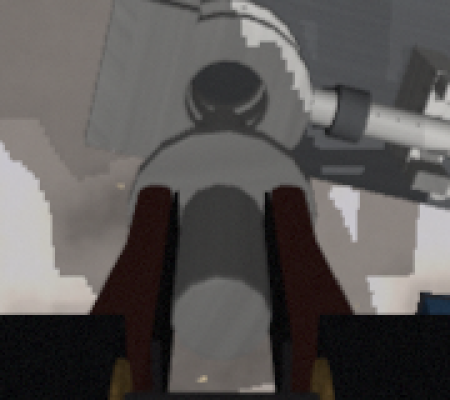

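View pics/s5c.png

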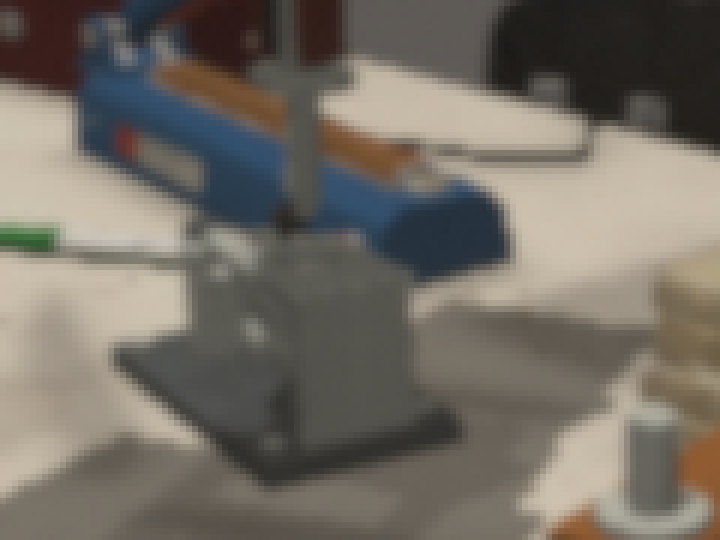

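```bash
python3 - <<'E'
from h import *
z=np.load('pics/w5.npz'); print(atz('wrist',(280.5,207.5),.086,z['pos'],z['rot']))
a=cv2.imread('pics/w5.png')[185:245,240:320]; cv2.imwrite('pics/w5d.png',cv2.resize(a,None,fx=8,fy=8,interpolation=3))
E
```

```text
[0.48435913 0.18406476 0.086     ]
```

View pics/w5d.png

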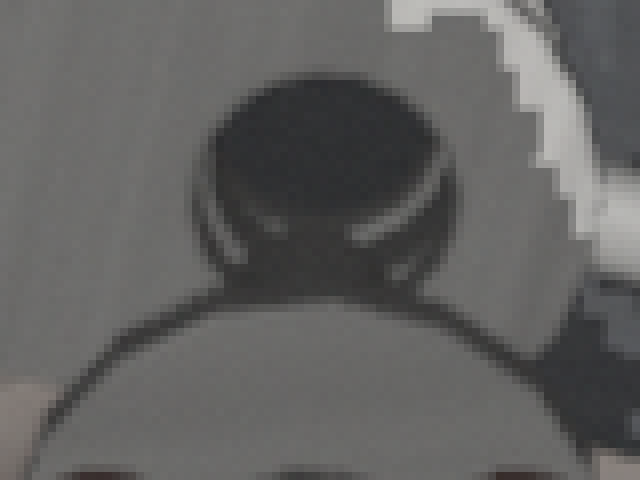

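>>> send_rows(deltas=[[[0, 0.1, 0.5], 0], [[0, 0, 0.6], 0], [[0, 0, 0.6], 0], [[0, 0, 0.6], 0], [[0, 0, 0.5], 0], [[0, 0, 0.5], 0], [[0, 0, 0], 0], [[0, 0, 0], 0]])

```text
t: 11.55
ee_pos: [0.4861, 0.1839, 0.2224]
tcp_rot: [-3.141, 0.005, 3.137]
force: [-0.4, 0.1, -1.9]
finger_gap: 0.221
```

>>> send_rows(deltas=[[[0, 0, 0.4], 0], [[0, 0, 0.4], 0], [[0, 0, 0.4], 0], [[0, 0, 0.4], 0], [[0, 0, 0.4], 0], [[0, 0, 0.4], 0], [[0, 0, 0.4], 0], [[0, 0, 0], 0]])

```text
t: 12.55
ee_pos: [0.4864, 0.1839, 0.1926]
tcp_rot: [-3.141, 0.006, 3.137]
force: [0.7, -0.6, -1.9]
finger_gap: 0.222
```

>>> send_rows(deltas=[[[0, 0, 0.3], 0], [[0, 0, 0.3], 0], [[0, 0, 0.3], 0], [[0, 0, 0.2], 0], [[0, 0, 0.2], 0], [[0, 0, 0], 0], [[0, 0, 0], 0], [[0, 0, 0], 0]])

```text
t: 13.55
ee_pos: [0.4868, 0.184, 0.179]
tcp_rot: [-3.141, 0.006, 3.137]
force: [-0.1, -0.7, -2.3]
finger_gap: 0.222
```

```bash
python3 - <<'E'
from h import *
im,d,s=grab('wrist','w6'); print(s['ee_pos'],s['tcp_rot'],s['force'],abs(s['dq']).max())
im,d,s=grab('scene','s6')
a=cv2.imread('pics/w6.png')
b=cv2.imread('pics/s6.png')[130:220,150:270]
cv2.imwrite('pics/s6c.png',cv2.resize(b,(720,540),interpolation=3))
E
```

```text
[0.48675242 0.18403926 0.17901811] [-3.1412796   0.00626151  3.137174  ] [-0.08912541 -0.73549114 -2.27748238] 0.002581467187795741
```

View pics/w6.png

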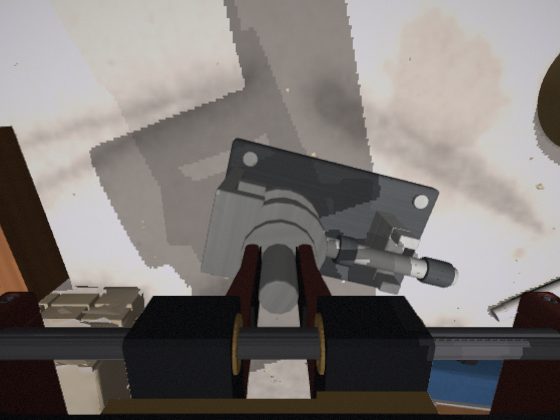

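View pics/s6c.png

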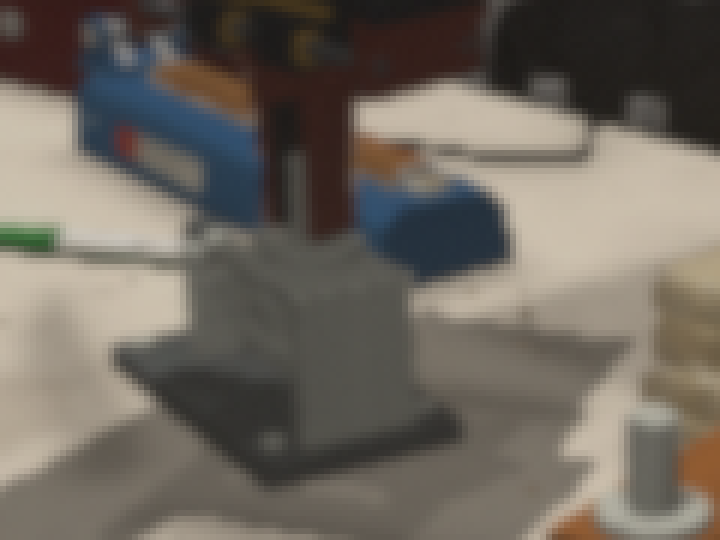

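>>> send_rows(deltas=[[[0, 0, 0.1], 0], [[0, 0, 0], 0], [[0, 0, 0], 0], [[0, 0, 0], 0], [[0, 0, 0], 0], [[0, 0, 0], 0], [[0, 0, 0], 0], [[0, 0, 0], 0]])

```text
t: 14.65
ee_pos: [0.4868, 0.1841, 0.1788]
tcp_rot: [-3.141, 0.006, 3.137]
force: [-1.6, 0.1, -0.3]
finger_gap: 0.22
```

>>> send_rows(deltas=[[[0, 0, 0], 0], [[0, 0, 0], 0], [[0, 0, 0], 0], [[0, 0, 0], 0], [[0, 0, 0], 0], [[0, 0, 0], 0], [[0, 0, 0], 0], [[0, 0, 0], 0]], hand=6)

```text
t: 15.65
ee_pos: [0.4873, 0.1843, 0.1791]
tcp_rot: [3.141, 0.008, 3.137]
force: [0.2, 0.2, -0.1]
finger_gap: 0.678
```

>>> send_rows(deltas=[[[0, 0, -0.5], 0], [[0, 0, -1], 0], [[0, 0, -2], 0], [[0, 0, -2], 0], [[0, 0, -2], 0], [[-2, -2, -2], 0], [[-2, -2, 0], 0], [[0, 0, 0], 0]])

```text
t: 16.65
ee_pos: [0.5275, 0.1436, 0.2827]
tcp_rot: [3.14, 0.012, 3.138]
force: [0.5, -0.1, -0.4]
finger_gap: 0.686
```

>>> send_rows(deltas=[[[0, 0, 0], 0], [[0, 0, 0], 0], [[0, 0, 0], 0], [[0, 0, 0], 0], [[0, 0, 0], 0], [[0, 0, 0], 0], [[0, 0, 0], 0], [[0, 0, 0], 0]])

```text
t: 17.65
ee_pos: [0.5252, 0.1452, 0.2823]
tcp_rot: [3.14, 0.009, 3.14]
force: [0.4, 1.0, 0.4]
finger_gap: 0.684
```

```bash
python3 - <<'E'
from h import *
im,d,s=grab('wrist','w7'); print(s['t'],s['ee_pos'],s['tcp_rot'],s['force'],abs(s['dq']).max())
im,d,s=grab('scene','s7')
b=cv2.imread('pics/s7.png')[130:250,150:310]
cv2.imwrite('pics/s7c.png',cv2.resize(b,(720,540),interpolation=3))
E
```

```text
17.65 [0.5252022  0.14518728 0.28231467] [3.14045434 0.00918406 3.13988749] [0.44744491 1.01186568 0.42543288] 0.0015474188962536833
```

View pics/w7.png

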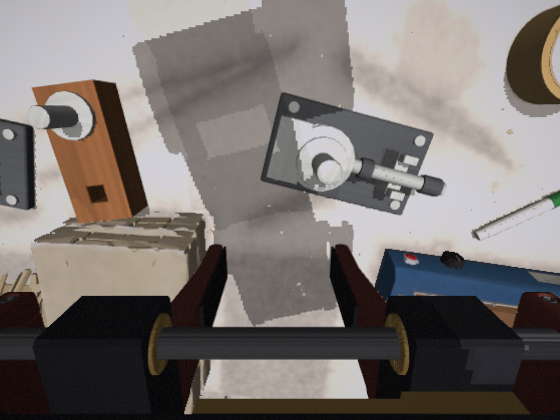

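View pics/s7c.png

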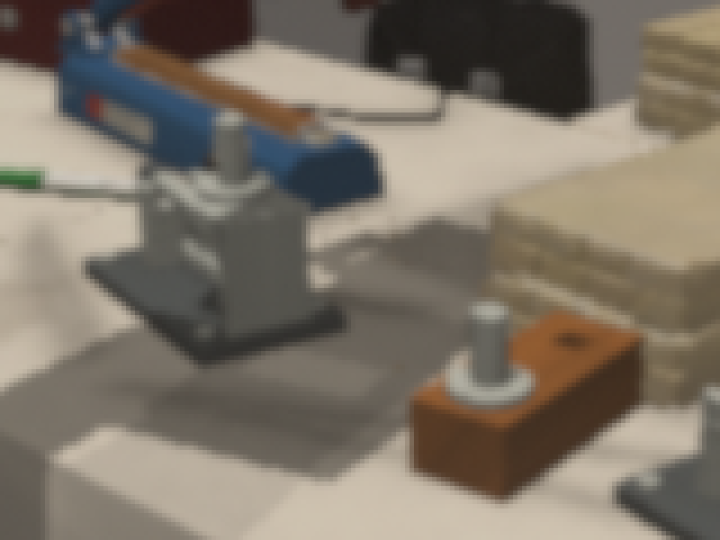

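```bash
python3 - <<'E'
from h import *
a=cv2.imread('pics/w7.png')[110:220,260:450]; cv2.imwrite('pics/w7c.png',cv2.resize(a,None,fx=4,fy=4,interpolation=3))
C=cloud('wrist','w7')
for n,(u,v) in dict(head=(328,172),head2=(324,168),collarL=(308,170),collarT=(326,145),collarT2=(335,147),collarR=(347,165),ear=(310,135),rod=(390,176),shorthead=(39,117),shortcol=(70,100),shortcol2=(88,112)).items(): print(n,C[v,u].round(4))
E
```

```text
head [0.4887 0.1822 0.1335]
head2 [0.4859 0.1793 0.1323]
collarL [0.4952 0.1712 0.0922]
collarT [0.4734 0.1861 0.092 ]
collarT2 [0.4751 0.194  0.0919]
collarR [0.4909 0.2056 0.0917]
ear [0.4653 0.1726 0.0866]
rod [0.506  0.2535 0.0677]
shorthead [ 0.45   -0.0564  0.0913]
shortcol [ 0.4356 -0.053   0.0509]
shortcol2 [ 0.4465 -0.0381  0.0509]
```

View pics/w7c.png

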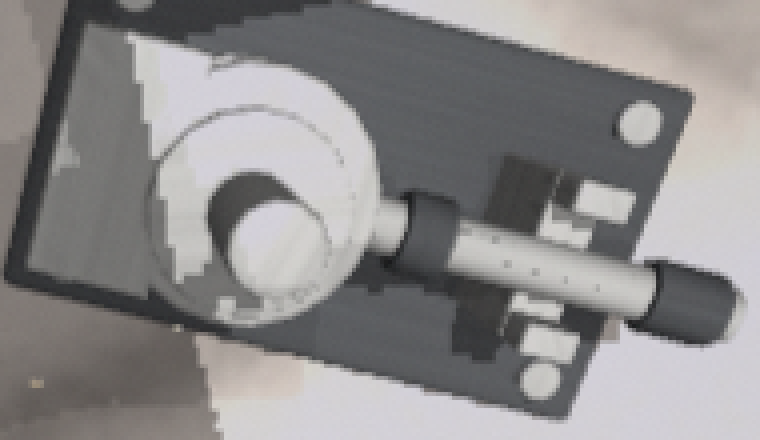

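```bash
python3 -c "
from h import *
print(finish_job())"
```

```text
the job is handed in; nothing more can be done
None
```

The long pin now sits through the upper ear, the rod's eye and the lower ear of the left foot (the one holding the rod), and the job is handed in. I took it from the block, lowered it in slowly, let go and backed the open gripper clear. The clock read about 17.7 s at the last reading before hand-in.

What the last checks showed:
- **Long pin:** the collar top measured 0.092 m at every point I read around it, so it lies flat on the upper ear. The head is at about 0.132 m, which puts the point at about 26 mm.
- **Position:** I lowered the pin with the TCP at about (0.487, 0.184) m. The wrist camera gave the ear-hole centre as (0.486, 0.184) m.
- **Rod:** it still lies in its cradle and appears in line with the foot. I could not see the eye itself under the collar. The wrist force stayed at about the pin's own weight on the way down, so nothing suggested contact with the eye.
- **Short pin:** it is still standing in the block, with its head at 0.091 m as at the start.

One thing went off on the way. Before the grasp, the arm ended about 14 mm off target (7 mm in x, 12 mm in y), and I corrected that before closing the fingers. No final check failed or disagreed with another.

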